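Clear the bead gauge and hold the mould block in the corner jig

ROBOT

A 6-joint arm with a two-finger parallel gripper is mounted at the origin on the work surface. World frame = base frame: x ahead of the robot, y to its left, z up, the work surface at z = 0. Lengths are in m, angles in degrees, forces in N, time in s.
With the tool pointing down it reaches from about 0.4 to 0.825 m from the base axis. Payload 7 kg.
Tool frame: the origin (TCP) lies between the finger pads; the fingertips stand 19 mm ahead of it and the grasp point (between the pads) is the TCP; z points along the fingers, y is the line along which they close (so a half turn about z gives the same grasp; the last joint's range is limited). The gripper opens to 88 mm and grips with 3 to 60 N. Pads are 19 mm wide; open, the fingers measure 130 mm over their backs; the gripper's body (78 mm by 193 mm) begins 47 mm behind the grasp point.
Start: joints at [-51.331, 20.546, 0.682, 0, -70.136, -16.507], TCP at [0.255, -0.625, 0.246] pointing down, gripper open.
Joint ranges: [-176.03, 176.03], [-82.01, 121.73], [-58.28, 71.71], [-173.87, 95.51], [-174.79, -0.11], [-173.66, 173.66]. Speed limits (degrees/s): [136.94, 136.94, 172.46, 180, 180, 180].

INTERFACE

Orientations are given as [roll, pitch, yaw] about the fixed x, y, z axes, in that order (R = Rz(yaw) Ry(pitch) Rx(roll)).
In Python, from plant import get_obs, snapshot, close_job, spot_in, spot_point gives the robot as it stands.
- The arm moves only by the tool play_rows, never from a script. Its argument "plan" is a list of rows, each a list of 6 numbers: the shift along the tool's x, y, z in cm, then the turn, a rotation vector about the tool's x, y, z in degrees. A call has 1 to 20 rows; each row shifts and turns the commanded pose from where the row before left it, along the tool's axes as they then stand; what a row does not reach is not made up. A row lasts 1/12 s, in which the tool goes at most 41.7 mm and 7.16 degrees, less where a joint would pass 70% of its speed; a pose out of reach is approached as far as the arm can. A call is refused whole if a number of a shift passes 4.17 or a number of a turn 7.16, either way. A call with a gripper value outside its range is refused whole. "grip" is the finger opening in cm, from 0 to 8.76, set as the call begins (left out, the last holds). The fingers move at their own pace and stop on an object; the grip force is fixed at half the most. Time passes only in rows, so rows that do not move let the fingers close. It gives the time, the measured TCP pose, the force, the opening and the grip force at its end, in the units of the state.
- get_obs(): the state, without advancing time (a new reading comes with each control period).
- snapshot(name): name is "scene" or "top" or "wrist"; returns a dict with "frame" (384x512x3 uint8, red, green, blue), "fx", "fy", "cx", "cy" (pixels), "k1" (the pictures are not rectified: a ray, as slopes to the right and down, at radius r is drawn at 1 + k1 r^2 times it, then the intrinsics apply), "position" and "attitude" of the camera in the world. Camera axes: x right, y down, z forward; pixel columns grow to the right and rows downward; lengths in m; the calibration is good to about 2 mm. A picture is of the moment at which its call begins. There is no depth.
- close_job(): hands the job in; it is judged then, once.
Trained networks look in the newest picture that a camera, given by its name, has taken for a name from the list of things; names that differ only in an ending like _2 or _b are one class to them, and where a whole thing is asked for, a point or a joint stands for the part that bears it (a point fixed in the world has none). Each returns a list of dicts, best first, with "score" (0 to 1); they miss things now and then, are a little off and sometimes report something else, mostly with a low value. They report only what shows in the picture. A call takes as long as a camera call.
- spot_in(camera, thing): "position" ([x, y, z] in m, in world coordinates, good to about 4 mm: the middle of the surface that is visible of it).
- spot_point(camera, thing): "position" ([x, y, z] in m, in world coordinates, good to about 4 mm: a listed point, or the origin of a listed thing).
The state is a dict: "clock": time; "joint_pos": joint angles; "qvel": joint speeds; "tau": joint torques, N m; "tool_pos": TCP position; "orientation": TCP orientation; "force": force on the tool from outside, world axes, zero at the start; "moment": the same for the moment, N m; "opening": finger opening in m; "gripper_force": force on a finger pad.
Only numpy, scipy, OpenCV 4.12 (cv2) and the standard library are available. Lean on these libraries where they do the work, as an engineer would, in place of code of your own. Each camera call takes 0.05 s, during which the arm holds its last target. There are 200 camera calls.

TASK

Clear the brass gauge off the corner jig by hanging it by its hole on the steel post, all the way down so that it lies on the wooden foot, and let go of it. Then stand the graphite mould block upright on the jig plate, either way round, and press it square into the corner so that it bears firmly on both blue fences at once, and finish while still holding it pressed there. Leave the bottle, the dish and the small wooden rack of rods where they are.

Things in the scene. Friction and masses are not known exactly. Their poses are not given: they have to be found in the camera images.
- jig: Corner jig fixed to the bench: aluminium plate 200 x 200 mm, 6 mm thick, origin at the centre of its underside on the bench, z up. Two blue fences stand on it along its +x and +y edges and meet at the corner (+80, +80) mm; their inner faces are the planes x = +80 mm and y = +80 mm of this frame. The corner is open towards -x and -y.
- fence_x: Blue rigid steel fence of the jig, 12 mm thick, 176 mm long along the jig's y, 16 mm tall (top 22 mm above the bench). Origin at the centre of its underside, 86 mm along the jig's +x and 4 mm along its +y, axes as the jig's; its inner face is 6 mm to -x of the origin.
- fence_y: Blue rigid steel fence of the jig, 12 mm thick, 160 mm long along the jig's x, 16 mm tall (top 22 mm above the bench). Origin at the centre of its underside, 86 mm along the jig's +y, axes as the jig's; its inner face is 6 mm to -y of the origin.
- gauge: Loose brass bead gauge, a flat bar 100 mm (x) x 32 mm (y) x 8 mm thick, 0.13 to 0.25 kg, lying flat on the jig plate at any angle. Origin at the centre of its underside, z up. One round hole of 18 mm near one end, at x = -34 mm; dark scale lines on top of the other half.
- gauge_eye (a point): Centre of the gauge's 18 mm hole, at half the thickness (4 mm above the gauge's underside).
- post: Fixed stand for the gauge: round wooden foot 100 mm across, 25 mm tall, with one upright steel post of 10 mm diameter in its middle, tapered at the tip, which is 70 mm above the bench. Origin at the centre of its underside.
- post_seat (a point): Point on the post's axis at the top face of the wooden foot, 25 mm above the bench.
- block: Loose dark graphite mould block 60 mm (x) x 45 mm (y) x 50 mm tall, 0.18 to 0.35 kg, with two round marks on top, standing on the bench. Origin at the centre of its underside, z up. Friction on the plate and along a fence can take up 5 to 10 N of a sideways push, so push with 10 to 20 N each way.
- bottle: Bystander: pale bottle with a blue cap, 56 mm across, 90 mm tall, origin at the centre of its underside. Leave it alone.
- dish: Bystander: glass dish 90 mm across, 35 mm tall, origin at the centre of its underside. Leave it alone.
- rack: Bystander: light wooden bar 40 x 130 x 30 mm with six thin steel rods up to 90 mm above the bench, origin at the centre of its underside. Leave it alone.

How it is judged (in metres and radians):
On the way:
1. the gauge hangs by its hole on the post, down on the wooden foot, and is let go (horizontal distance between gauge_eye and post_seat below 0.007 m and z of gauge_eye in the frame of post_seat between 0 and 0.009 m and angle between gauge's own z axis and vertical below 0.12 rad and contact force between the fingers and gauge below 0.05 N and linear speed of gauge below 0.02 m/s), for 0.2 s.
At the end, for the whole second after the job is handed in: Gauge let go, at rest, hole round the post (7 mm), lying on the foot (hole centre under 9 mm above it, tilt under 7 deg). Block in the corner, at rest, on the jig plate (3 mm), upright and square to the jig (3.4 deg), over 1.5 N on each fence, and held by the fingers (1.5 N) (all of step 1 and x of block in the frame of jig between 0.045 and 0.062 m and y of block in the frame of jig between 0.045 and 0.062 m and z of block in the frame of jig between 0.003 and 0.009 m and angle between block's own z axis and vertical below 0.06 rad and (angle between the x axis of block and the x axis of jig, either way round below 0.06 rad or angle between the y axis of block and the x axis of jig, either way round below 0.06 rad) and contact force between block and fence_x above 1.5 N and contact force between block and fence_y above 1.5 N and contact force between the fingers and block above 1.5 N and linear speed of block below 0.02 m/s); the arm keeps its last pose, push and grip.
It fails at once if the bottle is shoved more than 3 cm or knocked over (distance of bottle from where it was at the start of the episode above 0.03 m or angle between bottle's own z axis and vertical above 0.5 rad).
It fails at once if the dish is shoved more than 3 cm or knocked over (distance of dish from where it was at the start of the episode above 0.03 m or angle between dish's own z axis and vertical above 0.5 rad).
It fails at once if the rack is shoved more than 3 cm or knocked over (distance of rack from where it was at the start of the episode above 0.03 m or angle between rack's own z axis and vertical above 0.5 rad).
It also fails if it takes over 72 s, if anything falls off the work surface, if the arm or the gripper's body presses on something with over 40 N, if the wrist force passes 120 N, or if a joint passes its speed limit or range.

## Working session

There is one attempt and no reset: what is moved stays moved. The work goes in short steps, Python scripts to look and compute and a tool call to move; the robot and the scene stay as the last step left them, time stands still between calls to the robot, and variables do not carry over. Pictures are saved under pics/ and viewed, at most 14 in all, crops included, and the job is handed in when it is done.

Besides the shell and the picture viewer there is one more tool, called as name(argument=value, ...) on one line, values as JSON. play_rows: Moves the arm, as the interface text tells. Its arguments: {"type":"object","properties":{"plan":{"type":"array","items":{"type":"array","items":{"type":"number"}}},"grip":{"type":"number"}},"required":["plan"]}

```bash
mkdir -p pics; cat > h.py <<'E'
import numpy as np, cv2
from plant import *
from scipy.spatial.transform import Rotation as R
def att(s):
    a=np.array(s["attitude"],float)
    if a.shape==(3,3): return a
    if a.size==4: return R.from_quat(a).as_matrix()
    return R.from_euler('xyz',a,degrees=True).as_matrix()
def K(s): return np.array([[s["fx"],0,s["cx"]],[0,s["fy"],s["cy"]],[0,0,1.]])
def px2w(s,uv,z):
    n=cv2.undistortPoints(np.array(uv,float).reshape(-1,1,2),K(s),np.array([s["k1"],0,0,0.])).reshape(-1,2)
    d=np.c_[n,np.ones(len(n))]@att(s).T; p=np.array(s["position"])
    return p+d*((z-p[2])/d[:,2])[:,None]
def w2px(s,P):
    A=att(s); q=(np.array(P,float).reshape(-1,3)-s["position"])@A
    n=q[:,:2]/q[:,2:]; r=(n**2).sum(1,keepdims=True); n=n*(1+s["k1"]*r)
    return n*[s["fx"],s["fy"]]+[s["cx"],s["cy"]]
def save(s,name): cv2.imwrite("pics/"+name,s["frame"][:,:,::-1])
E
python3 - <<'E'
from h import *
print(get_obs())
for c in("top","scene"):
    s=snapshot(c); save(s,c+"0.png"); print(c,{k:v for k,v in s.items() if k!="frame"})
    for t in("jig","fence_x","fence_y","gauge","gauge_eye","post","post_seat","block","bottle","dish","rack"):
        print(t,[(np.round(d["position"],3).tolist(),round(d["score"],2)) for d in spot_point(c,t)[:2]])
E
```

```text
{'clock': 0.0, 'joint_pos': array([-5.13324185e+01,  2.05893272e+01,  6.32402662e-01, -1.91975683e-02,
       -7.01366925e+01, -1.65059298e+01]), 'qvel': array([ 0.00464218, -0.04504315,  0.04170442,  0.0205382 , -0.01123899,
       -0.05640198]), 'tau': array([ 6.00043259e-04, -5.82719064e+01,  2.93059140e+01,  6.99768886e+00,
        6.81325051e-03, -1.37835950e-04]), 'tool_pos': array([ 0.25440216, -0.62471092,  0.24463895]), 'orientation': array([ 1.79905113e+02, -9.29713123e-03, -1.57844878e+02]), 'force': array([-0.09550196, -0.64058689, -0.86112117]), 'moment': array([ 0.00901682, -0.09216094, -0.02420114]), 'gripper_force': 0.0, 'opening': 0.08755832249873101}
top {'fx': 496.9484270981739, 'fy': 496.9484270981739, 'cx': 247.95209076936635, 'cy': 194.18548167794674, 'k1': 0.0618057083488409, 'position': array([0.44440915, 0.02387728, 1.50985072]), 'attitude': array([-172.75079317,   -1.27141387,  -90.67365154])}
jig [([0.534, 0.016, 0.001], 0.86)]
fence_x [([0.595, -0.047, 0.007], 0.84), ([0.601, 0.074, 0.007], 0.74)]
fence_y [([0.595, -0.047, 0.007], 0.84), ([0.601, 0.074, 0.
[... 509 characters left out ...]
: 187.8165585965569, 'k1': -0.19472610096468018, 'position': array([1.29143242, 0.96453872, 0.94605509]), 'attitude': array([-126.8770827 ,    0.6367553 ,  144.49368921])}
jig [([0.535, 0.016, -0.001], 0.58)]
fence_x [([0.606, 0.072, 0.004], 0.91), ([0.595, -0.046, 0.007], 0.72)]
fence_y [([0.606, 0.072, 0.004], 0.91), ([0.595, -0.046, 0.007], 0.72)]
gauge [([0.527, -0.003, 0.006], 0.61)]
gauge_eye [([0.507, -0.028, 0.006], 0.74)]
post [([0.454, -0.327, 0.0], 0.61)]
post_seat [([0.457, -0.326, 0.025], 0.93)]
block [([0.523, 0.295, 0.001], 0.66)]
bottle [([0.672, 0.378, 0.001], 0.95), ([0.524, 0.291, -0.002], 0.67)]
dish [([0.669, -0.388, -0.001], 0.89)]
rack [([0.762, -0.004, -0.001], 0.68)]
```

View pics/top0.png

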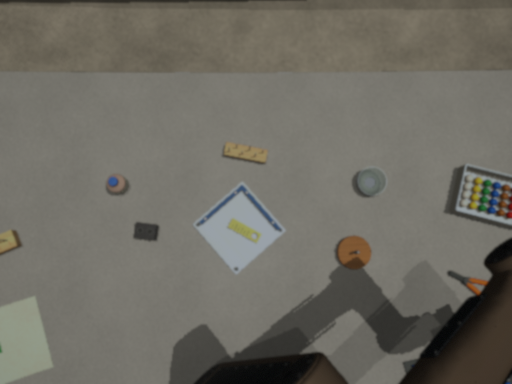

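View pics/scene0.png

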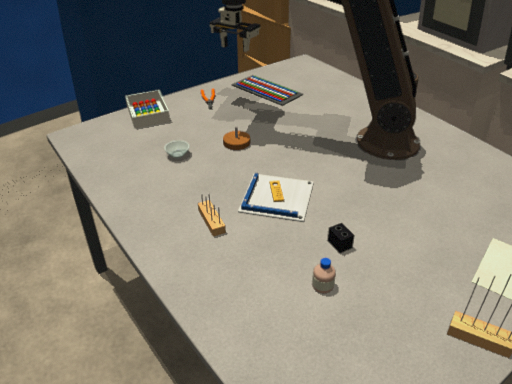

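The top picture shows the jig as a diamond centred near (240,228) with its corner at (242,184). The gauge is at (243,231) with its hole end at (255,237), the block at (146,231), and the post at (354,252). The scene picture agrees with the network positions. I'll turn to the gauge's angle and pass over the post to look from nearer.

play_rows(plan=[[0,0,0,0,0,-6],[0,0,0,0,0,-6],[0,0,0,0,0,-6],[0,0,0,0,0,-6],[0,0,0,0,0,-6],[0,0,0,0,0,-6],[-3.6,-0.14,0,0,0,0],[-3.6,-0.14,0,0,0,0],[-3.6,-0.14,0,0,0,0],[-3.6,-0.14,0,0,0,0],[-3.6,-0.14,0,0,0,0],[-3.6,-0.14,0,0,0,0],[-3.6,-0.14,0,0,0,0],[-3.6,-0.14,0,0,0,0],[-3.6,-0.14,0,0,0,0],[-3.6,-0.14,0,0,0,0],[0,0,0,0,0,0],[0,0,0,0,0,0]])

```text
clock: 2.7
tool_pos: [0.4575, -0.3251, 0.2458]
orientation: [-180.0, 0.0, -121.6]
force: [-0.7, -0.2, 0.3]
opening: 0.0874
gripper_force: 0.0
```

```bash
python3 - <<'E'
from h import *
o=get_obs();print(o["tool_pos"],o["orientation"])
s=snapshot("wrist"); save(s,"w1.png"); print({k:v for k,v in s.items() if k!="frame"})
for t in("post_seat","post"):
    print(t,[(np.round(d["position"],4).tolist(),round(d["score"],2)) for d in spot_point("wrist",t)[:2]])
print(w2px(s,[[.456,-.327,.07],[.456,-.327,.025]]))
E
```

```text
[ 0.45752015 -0.32510548  0.24579486] [-1.79976414e+02  6.11840528e-03 -1.21640125e+02]
{'fx': 278.13780996227104, 'fy': 278.13780996227104, 'cx': 257.8308383338138, 'cy': 189.12734297039552, 'k1': -0.0035078913073644416, 'position': array([ 0.41760819, -0.39234908,  0.38338861]), 'attitude': array([1.63398040e+02, 4.96059741e-02, 1.48415540e+02])}
post_seat [([0.4552, -0.3278, 0.0239], 0.89)]
post [([0.457, -0.3259, -0.0018], 0.66)]
[[259.38008627 174.50807964]
 [259.2267561  166.44024048]]
```

View pics/w1.png

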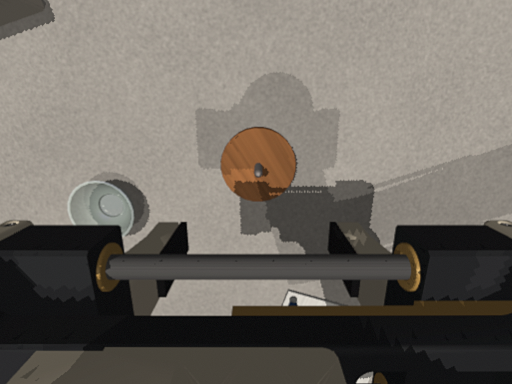

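The wrist picture shows the foot centred near (259,164) and the post tip near (259,172). That is about where the networks put it. Next is the gauge.

play_rows(plan=[[-3.48,1.23,0,0,0,0],[-3.48,1.23,0,0,0,0],[-3.48,1.23,0,0,0,0],[-3.48,1.23,0,0,0,0],[-3.48,1.23,0,0,0,0],[-3.48,1.23,0,0,0,0],[-3.48,1.23,0,0,0,0],[-3.48,1.23,0,0,0,0],[-3.48,1.23,0,0,0,0],[0,0,2,0,0,0],[0,0,2,0,0,0],[0,0,0,0,0,0],[0,0,0,0,0,0]])

```text
clock: 3.93
tool_pos: [0.5271, -0.0034, 0.205]
orientation: [179.9, -0.1, -121.9]
force: [0.2, -0.6, 1.3]
opening: 0.0876
gripper_force: 0.0
```

```bash
python3 - <<'E'
from h import *
# post foot from w1
s=snapshot("wrist"); save(s,"w2.png")
o=get_obs();print(o["tool_pos"],o["orientation"])
p=dict(s); p["position"]=np.array([0.41760819,-0.39234908,0.38338861]); p["attitude"]=[163.39804,.0496,148.41554]
im=cv2.imread("pics/w1.png"); hsv=cv2.cvtColor(im,cv2.COLOR_BGR2HSV)
m=((hsv[:,:,0]<20)&(hsv[:,:,1]>120)&(hsv[:,:,2]>60)).astype(np.uint8); m[230:]=0
c=max(cv2.findContours(m,0,1)[0],key=cv2.contourArea)[:,0]; w=px2w(p,c,.025)[:,:2]
print("foot",cv2.minEnclosingCircle((w*1000).astype(np.float32)))
h=cv2.cvtColor(s["frame"],cv2.COLOR_RGB2HSV)
m=((h[:,:,0]>15)&(h[:,:,0]<40)&(h[:,:,1]>110)&(h[:,:,2]>90)).astype(np.uint8)
c=max(cv2.findContours(m,0,1)[0],key=cv2.contourArea)[:,0]; w=px2w(s,c,.014)[:,:2]
print("gauge px",c.min(0),c.max(0),cv2.minAreaRect((w*1000).astype(np.float32)))
for t in("gauge_eye","gauge","jig","fence_x"):
    print(t,[(np.round(d["position"],4).tolist(),round(d["score"],2)) for d in spot_point("wrist",t)[:2]])
E
```

```text
[ 0.52780515 -0.00329207  0.20612234] [-1.79987673e+02 -3.46845083e-02 -1.21914546e+02]
foot ((456.4056396484375, -329.26361083984375), 49.21495819091797)
gauge px [246 132] [274 212] ((525.180419921875, -2.1979026794433594), (99.2310791015625, 31.465808868408203), 60.48533248901367)
gauge_eye [([0.5054, -0.0305, 0.0125], 0.82)]
gauge [([0.5251, -0.0022, 0.0087], 0.93)]
jig [([0.54, 0.0154, 0.0025], 0.66)]
fence_x [([0.5971, -0.0491, 0.0039], 0.84), ([0.6038, 0.0746, 0.0064], 0.69)]
```

View pics/w2.png

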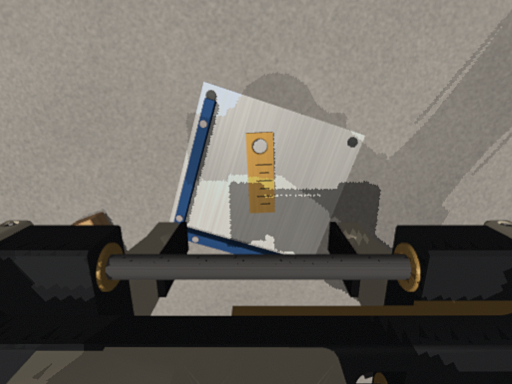

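The gauge fit is 99 x 31.5 mm, centred at (525.2, -2.2) mm with yaw 60.5°. In the picture it spans about (246,132) to (274,212) with its hole at (260,146), and the left fence is clear if the fingers are partly closed. Descending.

play_rows(plan=[[-0.3,0.24,0,0,0,-2.4],[0,0,2,0,0,0],[0,0,2,0,0,0],[0,0,2,0,0,0],[0,0,2,0,0,0],[0,0,2,0,0,0],[0,0,2,0,0,0],[0,0,2,0,0,0],[0,0,1.5,0,0,0],[0,0,0,0,0,0],[0,0,0,0,0,0]], grip=5.5)

```text
clock: 5.1
tool_pos: [0.5272, 0.0013, 0.0507]
orientation: [180.0, -0.0, -119.4]
force: [0.5, 0.4, 0.2]
opening: 0.0552
gripper_force: 0.0
```

```bash
python3 - <<'E'
from h import *
s=snapshot("wrist"); save(s,"w3.png")
o=get_obs();print(o["tool_pos"],o["orientation"],o["force"])
h=cv2.cvtColor(s["frame"],cv2.COLOR_RGB2HSV)
m=((h[:,:,0]>15)&(h[:,:,0]<40)&(h[:,:,1]>110)&(h[:,:,2]>90)).astype(np.uint8)
c=max(cv2.findContours(m,0,1)[0],key=cv2.contourArea)[:,0]; w=px2w(s,c,.014)[:,:2]
print("gauge px",c.min(0),c.max(0),cv2.minAreaRect((w*1000).astype(np.float32)))
t,e=o["tool_pos"],np.radians(o["orientation"][2])
print(w2px(s,[t-[0,0,.005]]))
# jig from w2: blue fence outlines
p=dict(s)
E
```

```text
[0.52781521 0.00158175 0.05145878] [-1.79958557e+02  2.55284625e-02 -1.19440009e+02] [ 0.0761154  -0.45125673 -0.18269473]
gauge px [235 147] [285 253] ((518.96337890625, -13.184715270996094), (74.33232879638672, 31.638952255249023), 60.50511932373047)
[[259.37109012 250.52659793]]
```

View pics/w3.png

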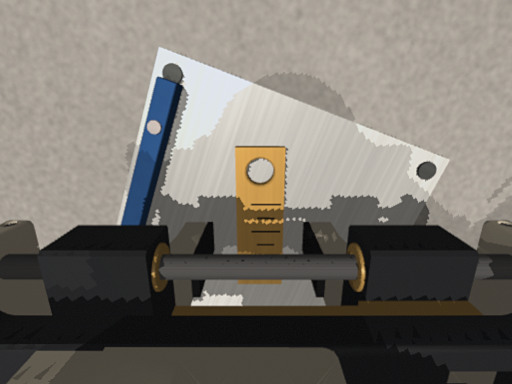

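The picture shows the gauge centred between the fingers, columns 235 to 285 and well aligned, with the hole at (261,170). Going down and closing.

play_rows(plan=[[0,0,0.8,0,0,0],[0,0,0.8,0,0,0],[0,0,0.8,0,0,0],[0,0,0,0,0,0]])

```text
clock: 5.48
tool_pos: [0.527, 0.0016, 0.0257]
orientation: [180.0, -0.0, -119.4]
force: [0.2, -0.8, -0.7]
opening: 0.0552
gripper_force: 0.0
```

play_rows(plan=[[0,0,0,0,0,0],[0,0,0,0,0,0],[0,0,0,0,0,0],[0,0,0,0,0,0],[0,0,0,0,0,0],[0,0,0,0,0,0]], grip=2.5)

```text
clock: 5.98
tool_pos: [0.5271, 0.0016, 0.0267]
orientation: [180.0, 0.0, -119.4]
force: [-0.4, 0.1, 0.5]
opening: 0.0319
gripper_force: 30.0
```

play_rows(plan=[[0,0,-2,0,0,0],[0,0,-3,0,0,0],[0,0,-3,0,0,0],[0,0,-3,0,0,0],[3.17,-1.12,0,0,0,0],[3.17,-1.12,0,0,0,0],[3.17,-1.12,0,0,0,0],[3.17,-1.12,0,0,0,0],[3.17,-1.12,0,0,0,0],[3.17,-1.12,0,0,0,0],[3.17,-1.12,0,0,0,0],[3.17,-1.12,0,0,0,0],[3.17,-1.12,0,0,0,0],[0,0,0,0,0,0],[0,0,0,0,0,0]])

```text
clock: 7.23
tool_pos: [0.4736, -0.2979, 0.136]
orientation: [179.9, -0.0, -119.6]
force: [-0.0, 0.7, -1.5]
opening: 0.031
gripper_force: 30.0
```

```bash
python3 - <<'E'
from h import *
s=snapshot("wrist"); save(s,"w4.png")
o=get_obs();t=o["tool_pos"];print(t,o["orientation"],o["force"])
zt=t[2]-.0125
h=cv2.cvtColor(s["frame"],cv2.COLOR_RGB2HSV)
m=((h[:,:,0]>15)&(h[:,:,0]<40)&(h[:,:,1]>110)&(h[:,:,2]>90)).astype(np.uint8)
cs,hi=cv2.findContours(m,cv2.RETR_CCOMP,1)
for i,c in enumerate(cs):
    if cv2.contourArea(c)>150:
        w=px2w(s,c[:,0],zt)[:,:2]*1000
        print(hi[0][i][3],c[:,0].min(0),c[:,0].max(0),cv2.minEnclosingCircle(w.astype(np.float32)),cv2.minAreaRect(w.astype(np.float32)))
for n in("gauge_eye","post_seat"):
    print(n,[(np.round(d["position"],4).tolist(),round(d["score"],2)) for d in spot_point("wrist",n)[:2]])
R_=R.from_euler('xyz',o["orientation"],degrees=True).as_matrix()
print("exp hole px",w2px(s,t+R_@[.038,0,.0125]), "post tip px",w2px(s,[.4564,-.3293,.07]),w2px(s,[.4564,-.3293,.025]))
E
```

```text
[ 0.47393245 -0.29690617  0.13606538] [ 1.79943197e+02 -8.19280560e-04 -1.19562269e+02] [-0.53562133  0.28532006 -0.85688908]
-1 [234 280] [282 305] ((492.04534912109375, -267.8131103515625), 17.827957153320312) ((491.8634948730469, -268.1331481933594), (18.596906661987305, 30.859861373901367), 60.381187438964844)
-1 [317 245] [324 290] ((450.1813659667969, -264.86431884765625), 15.979689598083496) ((449.6302795410156, -264.59454345703125), (31.803468704223633, 4.382240295410156), 63.9148063659668)
-1 [229 152] [287 253] ((462.85955810546875, -319.2688903808594), 34.157440185546875) ((462.8080139160156, -319.23004150390625), (61.23865509033203, 32.27440643310547), 60.407100677490234)
9 [242 165] [274 193] ((455.54449462890625, -332.34326171875), 9.067461967468262) ((455.9066467285156, -332.6910095214844), (17.252275466918945, 16.40105628967285), 15.106429100036621)
gauge_eye [([0.4553, -0.3342, 0.1185], 0.91)]
post_seat [([0.455, -0.3263, 0.023], 0.78)]
exp hole px [[260.50928424 183.22556586]] post tip px [[258.79357049 165.68453994]] [[258.59349823 155.45338928]]
```

View pics/w4.png

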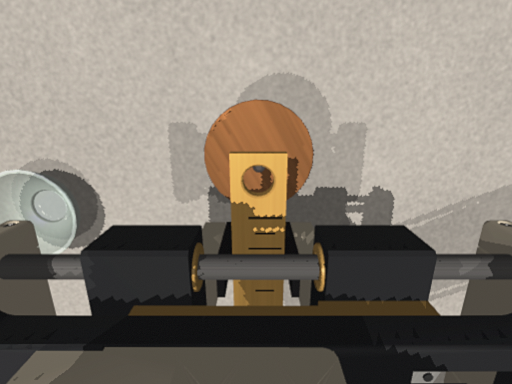

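The gauge is level in the grip, with its hole at (258,179) over the foot, whose rim runs from column 205 to 313 with its top at row 99. I'll fit the foot in this same picture.

```bash
python3 - <<'E'
from h import *
from scipy.optimize import least_squares
s=snapshot("wrist"); o=get_obs(); t=o["tool_pos"]; print(t)
h=cv2.cvtColor(s["frame"],cv2.COLOR_RGB2HSV)
print(h[130,258],h[190,215],h[90,258],h[180,260],h[186,262])
m=((h[:,:,0]<17)&(h[:,:,1]>110)&(h[:,:,2]>50)).astype(np.uint8); m[190:]=0
c=max(cv2.findContours(m,0,1)[0],key=cv2.contourArea)[:,0]
w=px2w(s,c,.025)[:,:2]
f=least_squares(lambda p:np.hypot(*(w-p[:2]).T)-.05,[.4564,-.3293],loss="cauchy",f_scale=.0005)
print("foot",f.x,np.median(abs(f.fun)))
g=((h[:,:,0]>=17)&(h[:,:,0]<40)&(h[:,:,1]>110)&(h[:,:,2]>90)).astype(np.uint8)
cs,hi=cv2.findContours(g,cv2.RETR_CCOMP,1)
for i,c in enumerate(cs):
    if hi[0][i][3]>=0 and cv2.contourArea(c)>150:
        w=px2w(s,c[:,0],t[2]-.0125)[:,:2]; q=least_squares(lambda p:np.hypot(*(w-p).T)-.009,w.mean(0),loss="cauchy",f_scale=.0005)
        d=f.x-q.x; y=np.radians(o["orientation"][2]); a=np.array([np.cos(y),np.sin(y)]); b=np.array([np.sin(y),-np.cos(y)])
        print("hole",q.x,"delta tool cm",d@a*100,d@b*100)
E
```

```text
[ 0.47475982 -0.29560376  0.13653053]
[ 13 154 167] [17 23 79] [ 19  24 167] [ 13 152 158] [ 13 154  73]
foot [ 0.45827377 -0.32734337] 0.0023193262708239397
hole [ 0.45666828 -0.33020835] delta tool cm -0.3284148484278485 0.0007139835486289431
```

play_rows(plan=[[-0.2,0,0,0,0,0],[0,0,1.5,0,0,0],[0,0,1.5,0,0,0],[0,0,0.6,0,0,0],[0,0,0,0,0,0],[0,0,0,0,0,0]])

```text
clock: 7.93
tool_pos: [0.4759, -0.2942, 0.1007]
orientation: [180.0, -0.0, -119.4]
force: [0.8, -0.6, -1.1]
opening: 0.0314
gripper_force: 30.0
```

```bash
python3 - <<'E'
from h import *
s=snapshot("wrist"); o=get_obs(); t=o["tool_pos"]; print(t,o["orientation"],o["force"])
cv2.imwrite("pics/w5.png",cv2.resize(s["frame"][70:230,180:340,::-1],None,fx=3.75,fy=3.75,interpolation=cv2.INTER_CUBIC))
y=np.radians(o["orientation"][2]); a=np.array([np.cos(y),np.sin(y),0])
h=t+a*.0395-[0,0,.0125]
for p in(h,h+[.0,0,-.008],[h[0],h[1],.07],[.4564,-.3293,.07],[.4583,-.3273,.07],[.4573,-.3283,.025]): print(np.round((w2px(s,p)[0]-[180,70])*3.75))
E
```

```text
[ 0.4762637  -0.29445474  0.10117569] [-1.79963457e+02 -4.19862414e-03 -1.19386901e+02] [-0.065824    0.91218379 -1.09042396]
[298. 409.]
[298. 396.]
[297. 380.]
[299. 377.]
[295. 393.]
[296. 335.]
```

View pics/w5.png

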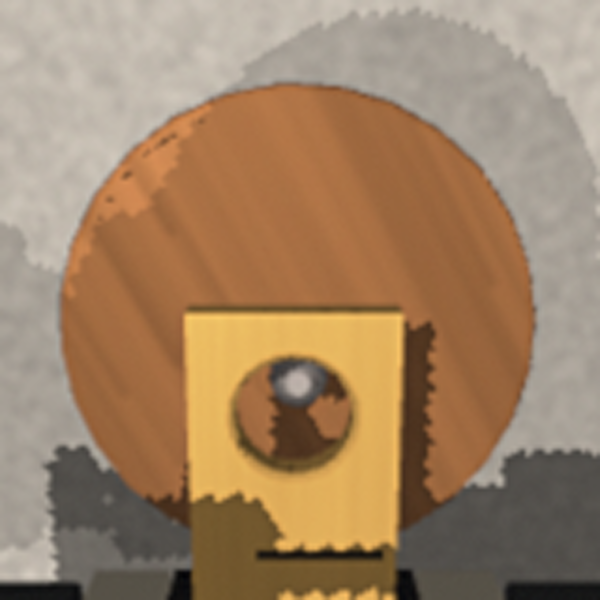

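In the crop the post tip is at (298,380), exactly where the hole's axis projects at tip height, so the hole is lined up. Lowering.

play_rows(plan=[[0,0,0.8,0,0,0],[0,0,0.8,0,0,0],[0,0,0.8,0,0,0],[0,0,0.8,0,0,0],[0,0,0.8,0,0,0],[0,0,0.8,0,0,0],[0,0,0.4,0,0,0],[0,0,0,0,0,0],[0,0,0,0,0,0]])

```text
clock: 8.73
tool_pos: [0.4756, -0.2947, 0.0482]
orientation: [180.0, -0.0, -119.4]
force: [-0.2, 0.5, -1.7]
opening: 0.0314
gripper_force: 30.0
```

play_rows(plan=[[0,0,0.2,0,0,0],[0,0,0,0,0,0]])

```text
clock: 8.9
tool_pos: [0.4758, -0.2947, 0.0467]
orientation: [-180.0, 0.0, -119.4]
force: [-0.8, -0.2, -1.6]
opening: 0.0314
gripper_force: 30.0
```

play_rows(plan=[[0,0,0,0,0,0],[0,0,0,0,0,0],[0,0,0,0,0,0],[0,0,0,0,0,0],[0,0,0,0,0,0],[0,0,-1,0,0,0],[0,0,-2,0,0,0],[0,0,-3,0,0,0],[0,0,-3,0,0,0],[0,0,-3,0,0,0],[0,0,0,0,0,0],[0,0,0,0,0,0]], grip=5.5)

```text
clock: 9.9
tool_pos: [0.4768, -0.295, 0.1695]
orientation: [-179.7, 0.1, -119.4]
force: [-0.9, 0.5, -0.1]
opening: 0.055
gripper_force: 0.0
```

```bash
python3 - <<'E'
from h import *
from scipy.optimize import least_squares
s=snapshot("wrist"); save(s,"w6.png"); o=get_obs(); print(o["tool_pos"],o["force"])
h=cv2.cvtColor(s["frame"],cv2.COLOR_RGB2HSV)
m=((h[:,:,0]>16)&(h[:,:,0]<40)&(h[:,:,1]>110)&(h[:,:,2]>90)).astype(np.uint8)
for c in cv2.findContours(m,0,1)[0]:
    if cv2.contourArea(c)>150: print(c[:,0].min(0),c[:,0].max(0),cv2.minAreaRect((px2w(s,c[:,0],.033)[:,:2]*1000).astype(np.float32)))
for n in("gauge_eye","post_seat"):
    print(n,[(np.round(d["position"],4).tolist(),round(d["score"],2)) for d in spot_point("wrist",n)[:2]])
# jig from w2 (TCP ~.5274,-.0033,.2055): refit from fresh top picture instead
s=snapshot("top"); h=cv2.cvtColor(s["frame"],cv2.COLOR_RGB2HSV)
# block in top
g=h[:,:,2].copy(); m=(g<75).astype(np.uint8); m[:,:100]=0; m[:,200:]=0; m[:205]=0; m[260:]=0
c=max(cv2.findContours(m,0,1)[0],key=cv2.contourArea)[:,0]
print("block px",c.min(0),c.max(0),cv2.minAreaRect((px2w(s,c,.05)[:,:2]*1000).astype(np.float32)))
E
```

```text
[ 0.47587093 -0.29462067  0.16778075] [-0.5520636   0.40921426 -0.77566194]
[355 245] [365 290] ((425.45123291015625, -156.19691467285156), (58.55577850341797, 10.529354095458984), 67.55928802490234)
[244 132] [276 226] ((474.5361633300781, -298.9952087402344), (99.4548568725586, 32.33776092529297), 59.81150817871094)
gauge_eye [([0.4553, -0.3287, 0.03], 0.85)]
post_seat [([0.4562, -0.3239, 0.0238], 0.85)]
block px [135 223] [157 239] ((523.33935546875, 287.9149475097656), (64.32393646240234, 43.08431625366211), 82.15924072265625)
```

View pics/w6.png

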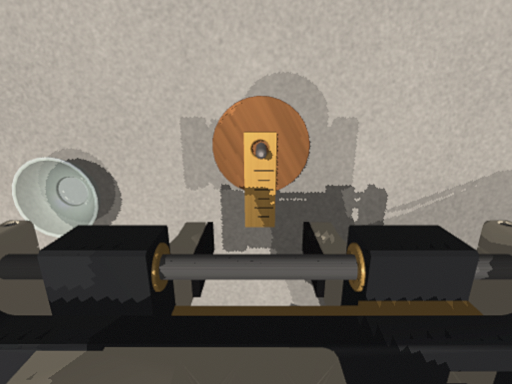

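The gauge lies on the foot with the post in its hole at (260,149); the fit gives 99.5 x 32.3 mm at foot height, and it is released. Next I'll look at the empty jig on the way to the block.

play_rows(plan=[[-3.5,0.93,-0.6,0,0,0],[-3.5,0.93,-0.6,0,0,0],[-3.5,0.93,-0.6,0,0,0],[-3.5,0.93,-0.6,0,0,0],[-3.5,0.93,-0.6,0,0,0],[-3.5,0.93,-0.6,0,0,0],[-3.5,0.93,-0.6,0,0,0],[-3.5,0.93,-0.6,0,0,0],[-3.5,0.93,-0.6,0,0,0],[-3.5,0.93,-0.6,0,0,0],[0,0,0,0,0,0],[0,0,0,0,0,0]], grip=8.76)

```text
clock: 11.1
tool_pos: [0.5667, 0.0577, 0.2254]
orientation: [179.9, -0.1, -119.3]
force: [0.0, -0.4, 0.4]
opening: 0.0881
gripper_force: 0.0
```

```bash
python3 - <<'E'
from h import *
s=snapshot("wrist"); save(s,"w7.png"); o=get_obs(); print(o["tool_pos"],o["orientation"])
h=cv2.cvtColor(s["frame"],cv2.COLOR_RGB2HSV)
m=((h[:,:,0]>100)&(h[:,:,0]<125)&(h[:,:,1]>130)&(h[:,:,2]>35)).astype(np.uint8)
for c in cv2.findContours(m,0,1)[0]:
    if cv2.contourArea(c)>150:
        w=px2w(s,c[:,0],.022)[:,:2]*1000
        print(c[:,0].min(0),c[:,0].max(0),cv2.minAreaRect(w.astype(np.float32)))
for n in("jig","fence_x"):
    print(n,[(np.round(d["position"],4).tolist(),round(d["score"],2)) for d in spot_point("wrist",n)[:2]])
E
```

```text
[0.56620536 0.05644152 0.22525963] [ 1.79908009e+02 -1.10663397e-01 -1.19350627e+02]
[172  27] [298 214] ((542.1338500976562, 11.963859558105469), (173.1499481201172, 169.5140380859375), 40.61121368408203)
jig [([0.5394, 0.0157, 0.0016], 0.83)]
fence_x [([0.6037, 0.0779, 0.0064], 0.92), ([0.5954, -0.0477, 0.0042], 0.77)]
```

View pics/w7.png

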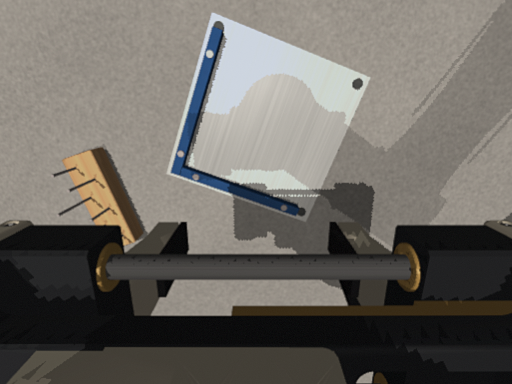

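The empty jig shows fence_x from (218,27) to about (178,170) and fence_y from there to (300,212). I'll get its yaw and corner from line fits along the fence edges.

```bash
python3 - <<'E'
from h import *
s=snapshot("wrist"); h=cv2.cvtColor(s["frame"],cv2.COLOR_RGB2HSV)
m=((h[:,:,0]>100)&(h[:,:,0]<125)&(h[:,:,1]>130)&(h[:,:,2]>35))
def line(pts):
    w=px2w(s,pts,.022)[:,:2].astype(np.float32)*1000
    vx,vy,x,y=cv2.fitLine(w,cv2.DIST_HUBER,0,.5,.01).ravel(); 
    r=(w-[x,y])@[-vy,vx]; print(np.degrees(np.arctan(vy/vx)),(x,y),r.std()); return np.array([x,y]),np.array([-vy,vx])
rows=range(45,140); cols=range(205,280)
L=[line([[np.where(m[r])[0].min()-.5,r] for r in rows]),line([[np.where(m[r])[0].max()+.5,r] for r in rows]),
line([[c,np.where(m[:,c])[0].max()+.5] for c in cols]),line([[c,np.where(m[:,c])[0].min()-.5] for c in cols])]
for a,b in((0,2),(1,3)):
    A=np.array([L[a][1],L[b][1]]); print("corner",np.linalg.solve(A,[L[a][1]@L[a][0],L[b][1]@L[b][0]]))
E
```

```text
40.605377 (np.float32(577.1993), np.float32(-69.43931)) 1.7126578
40.585934 (np.float32(574.0109), np.float32(-56.863716)) 0.31912535
-49.431183 (np.float32(601.8572), np.float32(75.211235)) 0.3922973
73.90805 (np.float32(567.781), np.float32(9.183888)) 16.801655
corner [662.8426     3.979855]
corner [540.4278  -85.63369]
```

play_rows(plan=[[0,0,0,0,0,-7.13],[0,0,0,0,0,-7.13],[0,0,0,0,0,-7.13],[-3.75,1.26,0.4,0,0,0],[-3.75,1.26,0.4,0,0,0],[-3.75,1.26,0.4,0,0,0],[-3.75,1.26,0.4,0,0,0],[-3.75,1.26,0.4,0,0,0],[-3.75,1.26,0.4,0,0,0],[0,0,0,0,0,0],[0,0,0,0,0,0]])

```text
clock: 12.22
tool_pos: [0.5228, 0.2899, 0.2017]
orientation: [179.9, -0.1, -98.0]
force: [0.4, -0.4, 0.9]
opening: 0.0879
gripper_force: 0.0
```

```bash
python3 - <<'E'
from h import *
s=snapshot("wrist"); save(s,"w8.png"); o=get_obs(); print(o["tool_pos"],o["orientation"])
h=cv2.cvtColor(s["frame"],cv2.COLOR_RGB2HSV)
g=cv2.cvtColor(s["frame"],cv2.COLOR_RGB2GRAY); print(g[160:200:10,200:320:10])
for n in("block","bottle"):
    print(n,[(np.round(d["position"],4).tolist(),round(d["score"],2)) for d in spot_point("wrist",n)[:2]])
E
```

```text
[0.52310061 0.28877543 0.20202564] [ 1.79957396e+02 -5.77069301e-02 -9.80284052e+01]
[[136 134 134 134  32  32  33  33 139 140 135 140]
 [136 134 136 137  32  27  14  32 141 136 139 143]
 [135 135 134 139  28  29  30  29 135 147 138 140]
 [160 163 164 163  28  68  54  27 161 167 161 144]]
block [([0.5256, 0.2892, 0.0047], 0.55)]
bottle []
```

View pics/w8.png

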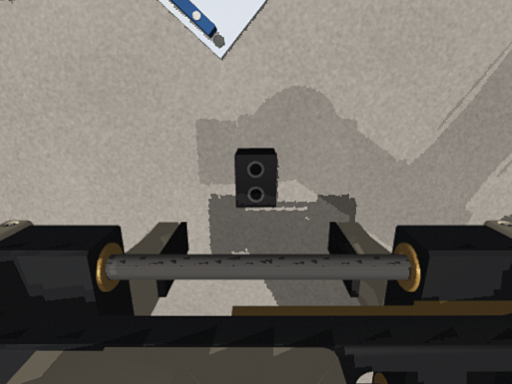

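The block shows at columns 235 to 277 and rows 148 to 207, square to the tool. Its two marks are at (256,169) and (256,194).

```bash
python3 - <<'E'
from h import *
s=snapshot("wrist"); o=get_obs(); t=o["tool_pos"]; print(t)
g=cv2.cvtColor(s["frame"],cv2.COLOR_RGB2GRAY); print(g[144:162:1,250])
m=(g<75).astype(np.uint8); m[:140]=0;m[215:]=0;m[:,:215]=0;m[:,300:]=0
m=cv2.morphologyEx(m,cv2.MORPH_OPEN,np.ones((9,9)))
c=max(cv2.findContours(m,0,1)[0],key=cv2.contourArea)[:,0]; c=c[c[:,1]>155]
r=cv2.minAreaRect((px2w(s,c,.05)[:,:2]*1000).astype(np.float32)); print(c.min(0),c.max(0),r)
q=px2w(s,[[256,169],[256,194]],.05); print(q, q.mean(0))
E
```

```text
[0.52370105 0.28773608 0.20272574]
[135 135 135 138 129  88  19   6   9  11   7  13  22  34  33  32  34  32]
[236 156] [277 208] ((525.7935791015625, 287.8097229003906), (58.3587646484375, 44.2818489074707), 82.5574951171875)
[[0.52431174 0.27288498 0.05      ]
 [0.5282875  0.30053705 0.05      ]] [0.52629962 0.28671102 0.05      ]
```

play_rows(plan=[[0.06,-0.26,0,0,0,-0.3],[0,0,2.5,0,0,0],[0,0,2.5,0,0,0],[0,0,2.5,0,0,0],[0,0,2.5,0,0,0],[0,0,2.5,0,0,0],[0,0,1.5,0,0,0],[0,0,1.5,0,0,0],[0,0,0.7,0,0,0],[0,0,0,0,0,0],[0,0,0,0,0,0]])

```text
clock: 13.33
tool_pos: [0.5263, 0.2878, 0.0409]
orientation: [-180.0, -0.0, -97.8]
force: [-0.5, -0.3, 0.1]
opening: 0.0876
gripper_force: 0.0
```

play_rows(plan=[[0,0,0,0,0,0],[0,0,0,0,0,0],[0,0,0,0,0,0],[0,0,0,0,0,0],[0,0,0,0,0,0],[0,0,0,0,0,0],[0,0,0,0,0,0],[0,0,0,0,0,0]], grip=3)

```text
clock: 14.0
tool_pos: [0.5258, 0.2884, 0.0407]
orientation: [180.0, 0.0, -97.7]
force: [-1.4, 0.4, 1.4]
opening: 0.0449
gripper_force: 30.0
```

play_rows(plan=[[0,0,-2,0,0,0],[0,0,-2,0,0,0],[0,0,-2,0,0,0],[0,0,0,0,0,6.95],[0,0,0,0,0,6.95],[0,0,0,0,0,6.95],[0,0,0,0,0,6.95],[0,0,0,0,0,6.95],[0,0,0,0,0,6.95],[1.7,-3.2,0,0,0,0],[1.7,-3.2,0,0,0,0],[1.7,-3.2,0,0,0,0],[1.7,-3.2,0,0,0,0],[1.7,-3.2,0,0,0,0],[1.7,-3.2,0,0,0,0],[1.7,-3.2,0,0,0,0],[1.7,-3.2,0,0,0,0],[0,0,0,0,0,0],[0,0,0,0,0,0]])

```text
clock: 15.58
tool_pos: [0.5885, 0.0032, 0.0998]
orientation: [180.0, -0.1, -139.7]
force: [-0.0, -0.3, -3.2]
opening: 0.0446
gripper_force: 30.0
```

```bash
python3 - <<'E'
from h import *
s=snapshot("wrist"); save(s,"w9.png"); o=get_obs(); print(o["tool_pos"],o["orientation"],o["force"])
for n in("block","jig","fence_x"):
    print(n,[(np.round(d["position"],4).tolist(),round(d["score"],2)) for d in spot_point("wrist",n)[:2]])
E
```

```text
[0.58845172 0.00440925 0.09991436] [ 1.79958363e+02 -5.63189649e-02 -1.39580111e+02] [-0.80774039  0.05000935 -2.56903193]
block [([0.5846, 0.0053, 0.0602], 0.68)]
jig [([0.5368, 0.0178, 0.0004], 0.85)]
fence_x [([0.5924, -0.048, 0.0043], 0.93)]
```

View pics/w9.png

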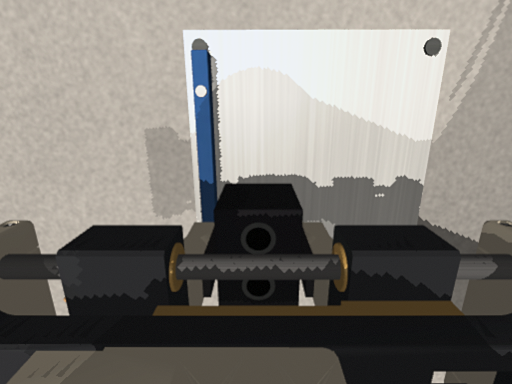

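The block hangs in the grip square to the jig, and fence_x shows at columns 190 to 215 just left of it with a gap. Lowering.

play_rows(plan=[[0,0,1.2,0,0,0],[0,0,1.2,0,0,0],[0,0,1.2,0,0,0],[0,0,1,0,0,0],[0,0,0.5,0,0,0],[0,0,0,0,0,0],[0,0,0,0,0,0]])

```text
clock: 16.37
tool_pos: [0.589, 0.0058, 0.0496]
orientation: [180.0, -0.0, -139.4]
force: [-0.1, -0.8, -3.2]
opening: 0.0447
gripper_force: 30.0
```

play_rows(plan=[[0,0,0.2,0,0,0],[0,0,0,0,0,0],[0,0,0,0,0,0]])

```text
clock: 16.62
tool_pos: [0.5892, 0.0054, 0.048]
orientation: [-180.0, 0.0, -139.4]
force: [0.3, -0.7, -2.9]
opening: 0.0449
gripper_force: 30.0
```

play_rows(plan=[[0,0,0.12,0,0,0],[0,0,0,0,0,0],[0,0,0,0,0,0]])

```text
clock: 16.87
tool_pos: [0.5892, 0.0054, 0.0467]
orientation: [-180.0, 0.0, -139.4]
force: [1.3, 0.7, -1.3]
opening: 0.0451
gripper_force: 30.0
```

play_rows(plan=[[0,-0.4,0,0,0,0],[0,-0.4,0,0,0,0],[0,-0.2,0,0,0,0],[0,0,0,0,0,0],[0,0,0,0,0,0]])

```text
clock: 17.28
tool_pos: [0.5961, -0.0027, 0.0467]
orientation: [-180.0, 0.0, -139.5]
force: [1.5, -2.2, 0.2]
opening: 0.0448
gripper_force: 30.0
```

play_rows(plan=[[0,-0.2,0,0,0,0],[0,0,0,0,0,0],[0,0,0,0,0,0]])

```text
clock: 17.53
tool_pos: [0.597, -0.0038, 0.0467]
orientation: [-180.0, 0.0, -139.4]
force: [-0.7, -0.9, 3.8]
opening: 0.0444
gripper_force: 30.0
```

play_rows(plan=[[0,-0.2,0,0,0,0],[0,0,0,0,0,0],[0,0,0,0,0,0]])

```text
clock: 17.78
tool_pos: [0.5981, -0.0052, 0.0466]
orientation: [-180.0, 0.0, -139.4]
force: [-0.6, 1.5, 5.1]
opening: 0.0447
gripper_force: 30.0
```

play_rows(plan=[[0,-0.15,0,0,0,0],[0,0,0,0,0,0],[0,0,0,0,0,0]])

```text
clock: 18.03
tool_pos: [0.5986, -0.0057, 0.0467]
orientation: [180.0, 0.0, -139.5]
force: [-4.6, 5.5, 6.6]
opening: 0.0448
gripper_force: 30.0
```

play_rows(plan=[[0,-0.15,0,0,0,0],[0,0,0,0,0,0],[0,0,0,0,0,0]])

```text
clock: 18.28
tool_pos: [0.5987, -0.0059, 0.0467]
orientation: [179.9, 0.0, -139.5]
force: [-8.7, 12.9, 11.5]
opening: 0.0449
gripper_force: 30.0
```

Fence_x is contacted at about 15 N. I'll ease off a little and slide towards fence_y.

play_rows(plan=[[0,0.1,-0.04,0,0,0],[-0.4,0,0,0,0,0],[-0.4,0,0,0,0,0],[-0.2,0,0,0,0,0],[0,0,0,0,0,0],[0,0,0,0,0,0]])

```text
clock: 18.78
tool_pos: [0.6039, -0.0013, 0.0467]
orientation: [179.9, -0.3, -139.5]
force: [-11.7, -0.3, 13.8]
opening: 0.0452
gripper_force: 30.0
```

play_rows(plan=[[-0.2,0,0,0,0,0],[0,0,0,0,0,0],[0,0,0,0,0,0]])

```text
clock: 19.03
tool_pos: [0.6052, -0.0001, 0.0467]
orientation: [179.8, -0.3, -139.5]
force: [-12.7, -1.7, 13.5]
opening: 0.0446
gripper_force: 30.0
```

play_rows(plan=[[-0.2,0,0,0,0,0],[0,0,0,0,0,0],[0,0,0,0,0,0]])

```text
clock: 19.28
tool_pos: [0.6066, 0.0011, 0.0468]
orientation: [179.8, -0.3, -139.5]
force: [-12.5, -0.5, 13.8]
opening: 0.0445
gripper_force: 30.0
```

play_rows(plan=[[-0.2,0,-0.05,0,0,0],[0,0,0,0,0,0],[0,0,0,0,0,0]])

```text
clock: 19.53
tool_pos: [0.6087, 0.0028, 0.0468]
orientation: [179.9, -0.3, -139.5]
force: [-9.3, -0.1, 8.5]
opening: 0.0452
gripper_force: 30.0
```

play_rows(plan=[[-0.2,0,0,0,0,0],[0,0,0,0,0,0],[0,0,0,0,0,0]])

```text
clock: 19.78
tool_pos: [0.6093, 0.0034, 0.0468]
orientation: [179.8, -0.4, -139.5]
force: [-11.6, -1.8, 10.4]
opening: 0.045
gripper_force: 30.0
```

play_rows(plan=[[-0.15,0,0,0,0,0],[0,0,0,0,0,0],[0,0,0,0,0,0]])

```text
clock: 20.03
tool_pos: [0.6094, 0.0035, 0.0468]
orientation: [179.8, -0.5, -139.5]
force: [-14.1, -6.7, 14.5]
opening: 0.045
gripper_force: 30.0
```

play_rows(plan=[[-0.08,-0.15,-0.05,0,0,0],[0,0,0,0,0,0],[0,0,0,0,0,0],[0,0,0,0,0,0]])

```text
clock: 20.37
tool_pos: [0.6095, 0.0034, 0.0468]
orientation: [179.7, -0.6, -139.5]
force: [-19.2, -0.7, 16.3]
opening: 0.0452
gripper_force: 30.0
```

play_rows(plan=[[-0.07,-0.08,-0.04,0,0,0],[0,0,0,0,0,0],[0,0,0,0,0,0],[0,0,0,0,0,0]])

```text
clock: 20.7
tool_pos: [0.6095, 0.0034, 0.0469]
orientation: [179.6, -0.7, -139.5]
force: [-22.0, 1.5, 15.6]
opening: 0.0449
gripper_force: 30.0
```

```bash
python3 - <<'E'
from h import *
s=snapshot("wrist"); save(s,"w10.png"); o=get_obs(); print(o["tool_pos"],o["orientation"],o["force"])
for c in("wrist","top","scene"):
    snapshot(c)
    for n in("block","jig","gauge_eye","post_seat"):
        print(c,n,[(np.round(d["position"],4).tolist(),round(d["score"],2)) for d in spot_point(c,n)[:1]])
E
```

```text
[0.60958617 0.00339284 0.04684904] [ 179.62016415   -0.67305916 -139.53791199] [-22.59299116  -0.2817147   15.8982272 ]
wrist block [([0.6071, 0.0039, 0.0111], 0.91)]
wrist jig [([0.5347, 0.0167, 0.0007], 0.91)]
wrist gauge_eye []
wrist post_seat []
top block []
top jig [([0.5321, 0.0138, 0.002], 0.72)]
top gauge_eye [([0.4576, -0.3287, 0.0275], 0.55)]
top post_seat [([0.4553, -0.3292, 0.0261], 0.64)]
scene block [([0.608, 0.007, 0.005], 0.76)]
scene jig [([0.5355, 0.0201, -0.0003], 0.6)]
scene gauge_eye [([0.6074, 0.006, 0.0041], 0.69)]
scene post_seat [([0.4547, -0.3267, 0.0269], 0.52)]
```

View pics/w10.png

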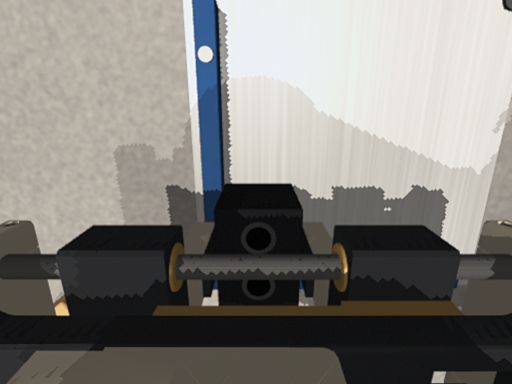

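The picture shows the block against fence_x (columns 193 to 225), square to the plate. The pushes are about 14 N towards fence_x and 17 N towards fence_y, and both have stalled. Handing in.

```bash
python3 -c "
from plant import *
print(close_job())"
```

```text
the job is handed in; nothing more can be done
None
```

I handed the job in with the gauge hung on the post, lying on the foot and let go, and the block held pressed into the corner at about 14 N towards fence_x and 17 N towards fence_y; no verdict came back, and the bottle, dish and rack were not touched.

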